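# Load the tumbler barrel up its ramp and shut the gate

## Task

Load the bench tumbler for the next polishing run: with the fingertips, push the heavy closed barrel up the loading ramp until it drops between the two rollers in front of the back stop, steadily, never letting it run loose or roll back down the ramp. Then push the open swing gate fully shut across the ramp behind the barrel, without gripping or forcing it. Do not lift the barrel, and leave the two bangles, the wax tin and the bone blank around the machine where they are.

Things in the scene. Friction and masses are not known exactly. Their poses are not given: they have to be found in the camera images.
- tumbler: Grey bench tumbler and its plywood loading ramp, one fixed unit. Origin on the rear bench board (world z 5 mm), under the ramp's centre line; x points up the ramp (roughly away from the robot), y left, z up. In mm: front lip x -175 to -165, 20 high; level apron x -165 to -55, face 14 high; side slats at y +-58 to +-71 stand 12 above apron and ramp; motor box x 78 to 170, y 72 to 136, 64 high.
- ramp_foot (a point): Where the level apron meets the ramp's foot, on the centre line: tumbler x -55, y 0, z 14 mm.
- ramp_top (a point): Upper end of the ramp face, on the centre line: tumbler x 67, y 0, z 34 mm; from the foot to here the face climbs straight at 9.5 degrees.
- barrel: Closed smooth metal drum, black rubber tyre (12 wide) round each end; 100 long, 84 in diameter over the tyres, 80 between them; 0.45 to 0.95 kg; too thick to grip. Origin: its middle. Its y axis is the drum's axis, across the ramp; x and z turn as it rolls. Starts on the apron, axis at tumbler z 56, nearly square to the ramp. Let go on the ramp it rolls back; pushed above its axis it may bind.
- seat (a point): Where the barrel's middle is when it lies on both rollers: tumbler x 100, y 0, z 73 mm. The rubber-faced rollers lie along y, 20 in diameter, axes at x 78 and x 122, 26 high, and can turn. On the way the barrel's axis rises to 78 mm over the front roller, then drops 5 mm. The cheeks beside the rollers (y +-60 to +-66) are 60 high.
- back_stop (a point): Between the faces of the two rubber buffers that are the back stop: tumbler x 144, y 0, z 73 mm; 2 mm from the seated barrel's tyres. The back plate behind them (to x 170) is 92 high.
- gate (a joint): Swing gate, a flat steel bar on an upright hinge right of the ramp's top. Angle in rad: 0 = shut, straight across the ramp against the catch post (tumbler x 60, y 76, 85 high); grows as the free end swings towards the robot and outwards; 1.57 = along the ramp's right side. Starts 1.65 to 2.05 (limit 2.2). The hinge is stiff: the gate stays where it is left; 1 to 2 N near its free end moves it.
- gate_hinge (a point): Hinge axis of the gate, at mid-height of the bar: tumbler x 51, y -82, z 73 mm. Its knuckle is 20 in diameter.
- gate_tip (a point): Middle of the rounded free end of the gate bar, 160 mm from the hinge axis. The bar is 8 thick (12 at the end), 22 high, its middle at tumbler z 73. Shut, this point is at tumbler x 51, y 78, and the bar is 3 mm behind the seated barrel: it shuts only when the barrel is in its seat.
- bangle_1: Pale bone ring 82 in diameter, 11 high, lying on the bench left of the machine; origin: centre of its underside. Leave alone.
- bangle_4: Dark horn ring 74 in diameter, 14 high, lying right of the machine; origin: centre of its underside. Leave alone.
- wax_tin: Open round tin of wax 65 in diameter, 22 high, left of the ramp's foot; origin: centre of its underside. Leave alone.
- bone_blank_3: Bone blank 30 x 60 x 10, lying right of the ramp's foot; origin: centre of its underside. Leave alone.
Things that resemble listed ones, but are neither listed nor needed, are in the scene too. Several things have the shape of the barrel; the one meant has the colours described above.

How it is judged:
By the outcome, as a careful person would: the job done as asked, in the order asked, and still so for the second after the job is handed in, with the robot touching nothing.
It also fails if it takes over 58 s, if anything falls off the work surface, if the arm or the gripper's body presses on something with over 40 N, if the wrist force passes 120 N, or if a joint passes its speed limit or range.

## Robot

A 6-joint arm with a two-finger parallel gripper is mounted at the origin on a cart in front of the work surface, level with it; the furniture and walls round the work are solid. World frame = base frame: x ahead of the robot, y to its left, z up, the work surface at z = 0. Lengths are in mm, angles in rad, forces in N, time in s.
With the tool pointing down it reaches from about 400 to 925 mm from the base axis. Payload 12.5 kg.
Tool frame: the origin (TCP) lies midway between the tips of the shut fingers; the grasp point (between the pads) lies 19 mm behind it; z points along the fingers, y is the direction in which the jaws open and shut (so a half turn about z gives the same grasp; the last joint's range is limited). The gripper opens to 95 mm and grips with 3 to 60 N. Pads are 20 mm wide; open, the fingers measure 119 mm over their backs; the gripper's body (75 mm by 180 mm) begins 59 mm behind the grasp point.
Start: joints at [1.084, 0.491, 1.559, -0, 1.092, -0.106], TCP at [232.275, 580.255, 214.661] pointing down, gripper open.
Joint ranges: [-3.1, 3.1], [-0.84, 2.19], [0.05, 2.79], [-1.13, 4.28], [0.06, 2.93], [-2.69, 2.69]. Speed limits (rad/s): [2.22, 2.22, 2.79, 3.14, 3.14, 3.14].

## Interface

Orientations are given as [roll, pitch, yaw] about the fixed x, y, z axes, in that order (R = Rz(yaw) Ry(pitch) Rx(roll)).
In Python, from cell import * gives the robot as it stands. The module is installed in compiled form; this text tells all that it offers.
- The arm moves only by the tool carry_out, never from a script. Its argument "moves" is a list of rows, each an object of numbers: "dx", "dy", "dz": the shift along the tool's x, y, z in m; "twist": the turn about the tool's z in degrees. A call has 1 to 5 rows; each row is the pose to reach, as a shift and turn from the pose commanded when the call began, along the tool's axes at that moment; what a row does not reach only later rows make up. A row lasts 1/10 s, in which the tool goes at most 50 mm and 8.59 degrees, less where a joint would pass 70% of its speed; a pose out of reach is approached as far as the arm can. A call with a gripper value outside its range is refused whole. "grip" is the finger opening in m, from 0 to 0.0951, set as the call begins (left out, the last holds). The fingers move at their own pace and stop on an object; the grip force is fixed at half the most. Time passes only in rows, so rows that repeat a pose let the fingers close. It gives the time, the measured TCP pose, the force and the opening at its end, in the units of the state.
- state(): the state, without advancing time (a new reading comes with each control period).
- read_camera(name): name is "scene" or "top" or "wrist"; returns (picture, depth): 420x560x3 uint8, red, green, blue; 420x560 float32, mm along the optical axis (not along the pixel's ray), 0 where there is no reading.
- camera_info(name): a dict with "mtx" (3x3 intrinsics, pixels), "R" (3x3) and "t" (3): a world point X has camera coordinates R X + t. Camera axes: x right, y down, z forward; pixel columns grow to the right and rows downward; lengths in mm; the calibration is good to about 2 mm. A picture is of the moment at which its call begins: read the wrist's pose just before it. camera_info takes no time and is no camera call; for the wrist camera it gives the pose at the moment of the call.
- job_done(): hands the job in, once; it reports no verdict.
The state is a dict: "t": time; "joints": joint angles; "qvel": joint speeds; "tau": joint torques, N m; "eef_pos": TCP position; "tcp_rot": TCP orientation; "ft_force": force on the tool from outside, world axes, zero at the start; "moment": the same for the moment, N m; "opening": opening from 0.0 (shut) to 1.0 (fully open).
Only numpy, scipy, OpenCV 4.12 (cv2) and the standard library are available. Lean on these libraries where they do the work, as an engineer would, in place of code of your own. Each camera call takes 0.05 s, during which the arm holds its last target. There are 200 camera calls.

## Working session

There is one attempt and no reset: what is moved stays moved. The work goes in short steps, Python scripts to look and compute and a tool call to move; the robot and the scene stay as the last step left them, time stands still between calls to the robot, and variables do not carry over. Pictures are saved under pics/ and viewed, about 8 in all and at most 12, crops included, and the job is handed in when it is done.

Besides the shell and the picture viewer there is one more tool, called after ">>>" in YAML: its name, and indented under it one key for each argument. carry_out: Moves the arm, as the interface text tells. Its arguments: {"type":"object","properties":{"moves":{"type":"array","items":{"type":"object","properties":{"dx":{"type":"number"},"dy":{"type":"number"},"dz":{"type":"number"},"twist":{"type":"number"}}}},"grip":{"type":"number"}},"required":["moves"]}

```bash
mkdir -p pics; ls
python3 - <<'E'
from cell import *
import cv2,numpy as np
s=state();print(s)
for n in("scene","top"):
    p,d=read_camera(n);cv2.imwrite(f"pics/{n}0.png",p[:,:,::-1]);np.save(f"{n}0.npy",d)
    c=camera_info(n);print(n,c)
E
```

```text
pics
{'t': 0.0, 'joints': array([ 1.08441074e+00,  4.91581600e-01,  1.55946416e+00, -3.19617815e-05,
        1.09171945e+00, -1.05616186e-01]), 'qvel': array([-3.04611970e-04,  4.06247739e-04, -2.93730687e-05,  5.02629391e-04,
       -9.15542656e-04,  1.41132761e-04]), 'tau': array([ 1.69870324e-03, -6.12654305e+01, -2.58183396e+01,  6.93696295e-02,
        4.81658941e-02, -1.17371228e-04]), 'eef_pos': array([232.14646701, 580.01015018, 214.0429991 ]), 'tcp_rot': array([-3.14042364e+00, -9.54224233e-05,  2.76083794e+00]), 'ft_force': array([-1.2437102 ,  0.62446401,  0.71449657]), 'moment': array([ 0.00808464, -0.00059656, -0.00241627]), 'opening': 1.000724931915057}
scene {'mtx': array([[454.63206636,   0.        , 275.90828133],
       [  0.        , 454.63206636, 213.52014144],
       [  0.        ,   0.        ,   1.        ]]), 'R': array([[ 0.84722469, -0.53122703, -0.00285841],
       [-0.21735314, -0.3417248 , -0.91432039],
       [ 0.48473491,  0.77525609, -0.40498155]]), 't': array([-456.22703894,  193.23088327, 1095.19254536])}
top {'mtx': array([[442.34554888,   0.        , 278.5552742 ],
       [  0.        , 442.34554888, 208.85746567],
       [  0.        ,   0.        ,   1.        ]]), 'R': array([[-2.32249773e-02, -9.99730137e-01,  5.04331515e-04],
       [-9.89243529e-01,  2.29084784e-02, -1.44472979e-01],
       [ 1.44422438e-01, -3.85428835e-03, -9.89508617e-01]]), 't': array([  47.86293735,  552.80154701, 1270.34189705])}
```

View pics/scene0.png

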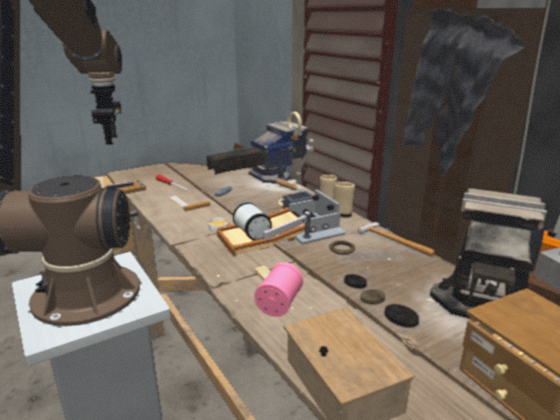

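View pics/top0.png

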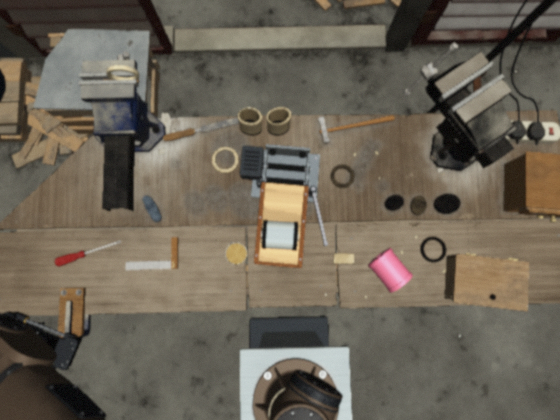

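The barrel candidates in the top view are the silver drum with black tyres on the ramp at (280,236), the pink drum at (390,270) and the two beige cups at (250,120) and (278,120). The silver one on the apron fits the description. I'll confirm it in an enlarged crop.

Run:
```python
import cv2
p=cv2.imread("pics/top0.png")
cv2.imwrite("pics/crop1.png",cv2.resize(p[140:275,215:365],None,fx=5,fy=5*.88*1,interpolation=cv2.INTER_CUBIC))
```

```text
(no output)
```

View pics/crop1.png

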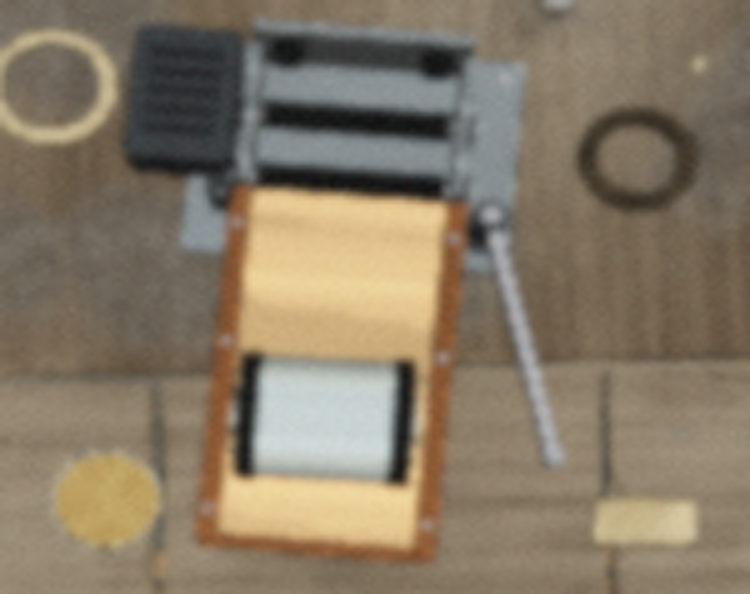

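The crop confirms the drum at crop (325,420) is silver with two black tyres on the apron. The gate bar runs from its hinge at (492,215) to its tip at (555,460). Next I'll measure the poses.

```bash
cat > h.py <<'E'
from cell import *
import cv2,numpy as np
def rays(cam,uv):
    c=camera_info(cam) if isinstance(cam,str) else cam
    uv=np.atleast_2d(np.asarray(uv,float));h=np.c_[uv,np.ones(len(uv))]
    return -c["R"].T@c["t"],(np.linalg.inv(c["mtx"])@h.T).T@c["R"]
def plane(cam,uv,z):
    o,r=rays(cam,uv);return o+r*((z-o[2])/r[:,2])[:,None]
def cloud(cam,mask,d):
    v,u=np.nonzero(mask&(d>0));o,r=rays(cam,np.c_[u,v]);return o+r*d[v,u][:,None]
E
python3 - <<'E'
from h import *
p=cv2.imread("pics/top0.png");d=np.load("top0.npy")
hsv=cv2.cvtColor(p,cv2.COLOR_BGR2HSV);H,S,V=[hsv[...,i].astype(int) for i in range(3)]
roi=np.zeros(d.shape,bool);roi[175:272,252:312]=1
brown=roi&(H<15)&(S>130)&(V>60)
wood=roi&(H<28)&(S>95)&(V>60)
for n,m in(("brown",brown),("wood",wood)):
    m=cv2.morphologyEx(m.astype(np.uint8),cv2.MORPH_OPEN,np.ones((2,2)))
    k,l,st,_=cv2.connectedComponentsWithStats(m);i=1+np.argmax(st[1:,4]);m=(l==i)
    c=cloud("top",m,d);r=cv2.minAreaRect(c[:,:2].astype(np.float32));print(n,m.sum(),r);print(cv2.boxPoints(r))
def C(x,y):return (215+(x+.5)/5-.5,140+(y+.5)/4.4-.5)
for n,x,y,z in[("FL",197,545,31),("FR",434,560,31),("TR",468,207,51),("TL",235,187,51),("hinge",493,215,90),("tip",555,458,89),("plateL",255,23,97),("plateR",473,40,97),("box ul",138,28,69),("box ur",243,32,69),("box ll",130,162,69)]:
    print(n,plane("top",C(x,y),z).round(1)[0])
# tyres
m=np.zeros(d.shape,bool);m[215:255,258:304]=1
b=m&(V<60);k,l,st,ce=cv2.connectedComponentsWithStats(b.astype(np.uint8))
for i in range(1,k):
    if st[i,4]>15:
        c=cloud("top",l==i,d);print("tyre",st[i],c.mean(0),c.min(0),c.max(0))
s=m&(S<60)&(V>120);c=cloud("top",s,d);print("silver",c.mean(0),cv2.minAreaRect(c[:,:2].astype(np.float32)),np.percentile(c[:,2],95))
E
```

```text
brown 116 ((473.383056640625, 92.95024108886719), (13.472663879394531, 98.12139892578125), 82.93201446533203)
[[423.8663    92.30187 ]
 [521.24207   80.228325]
 [522.8998    93.59861 ]
 [425.52405  105.67216 ]]
wood 1840 ((505.15631103515625, 24.855186462402344), (147.62831115722656, 246.40646362304688), 83.19225311279297)
[[374.07193  -33.834244]
 [618.7411   -63.04283 ]
 [636.2407    83.54462 ]
 [391.57153  112.753204]]
FL [395.  110.7  31. ]
FR [381.9 -27.9  31. ]
TR [616.5 -54.2  51. ]
TL [633.4  83.5  51. ]
hinge [603.2 -65.5  90. ]
tip [444.3 -95.   89. ]
plateL [733.5  68.4  97. ]
plateR [719.1 -57.4  97. ]
box ul [740.  138.3  69. ]
box ur [735.7  76.2  69. ]
box ll [648. 144.  69.]
tyre [263 221   4  26  55] [477.18186049  78.12869387  96.25053495] [442.5113941   71.58061482  76.85784778] [513.12820535  81.87685693 108.29839735]
tyre [293 223   4  26  53] [468.6290351   -9.41504659  96.95516467] [434.72969687 -13.44319367  79.0440146 ] [505.24488008  -3.05173637 107.34474958]
silver [472.57012482  34.12797437  93.2098436 ] ((474.8433532714844, 24.99774169921875), (80.1670913696289, 124.9698715209961), 1.378208041191101) 102.94631266443193
```

Run:
```python
import numpy as np
W=dict(FL=(395,110.7),FR=(381.9,-27.9),hinge=(603.2,-65.5),bul=(740,138.3),bur=(735.7,76.2),bll=(648,144),TL=(633.4,83.5),TR=(616.5,-54.2))
T=dict(FL=(-175,71),FR=(-175,-71),hinge=(51,-82),bul=(170,136),bur=(170,72),bll=(78,136),TL=(67,71),TR=(67,-71))
w=np.array([complex(*W[k]) for k in W]);t=np.array([complex(*T[k]) for k in W])
wc,tc=w.mean(),t.mean();a=np.angle(np.sum((w-wc)*np.conj(t-tc)));o=wc-np.exp(1j*a)*tc
print("yaw",np.degrees(a),"o",o)
for k,r in zip(W,(w-o)*np.exp(-1j*a)-t):print(k,np.round(r,1))
f=lambda x,y:np.round((complex(x,y)-o)*np.exp(-1j*a),1)
tip=f(444.3,-95);h=f(603.2,-65.5);print("tip",tip,"gate",np.degrees(np.angle(tip-h)),abs(tip-h))
print("barrel",f(472.9,34.4),"tyres",f(477.2,78.1),f(468.6,-9.4),"axis",np.degrees(np.angle((77.2-68.6)*0+complex(8.6,87.5)))-90)
for n,p in dict(foot=-55,top=67,seat=100).items():print(n,np.round(o+np.exp(1j*a)*p,1))
```

```text
yaw -6.072163719077057 o (559.3006066036916+21.416568726599586j)
FL (2.2+0.4j)
FR (3.8+3.2j)
hinge (1.8+0.2j)
bul (-2.7-0.7j)
bur (-0.4+1.1j)
bll (-2.8-4.7j)
TL (0.1-1.4j)
TR (-2.1+1.9j)
tip (-102-127.9j) gate -163.41627814421113 161.51857478321188
barrel (-87.3+3.8j) tyres (-87.6+47.7j) (-86.9-40.2j) axis -5.61332787413285
foot (504.6+27.2j)
top (625.9+14.3j)
seat (658.7+10.8j)
```

```bash
cat >> h.py <<'E'
YAW=np.radians(-6.3);O=np.array([559.3,21.4])
RT=np.array([[np.cos(YAW),-np.sin(YAW)],[np.sin(YAW),np.cos(YAW)]])
def t2w(x,y):return O+RT@[x,y]
def w2t(p):return RT.T@(np.asarray(p)[:2]-O)
def where():
    s=state();y=s["tcp_rot"][2]
    print("t %.2f"%s["t"],"tumbler",w2t(s["eef_pos"]).round(1),"z-5 %.1f"%(s["eef_pos"][2]-5),"yaw rel %.2f"%np.degrees(y-YAW),"F",s["ft_force"].round(1),"open",round(float(s["opening"]),2));return s
def go(x,y,z,rel=180):
    "tumbler target -> tool-axis shift (mm) and twist (deg)"
    s=where();a=s["tcp_rot"][2];d=t2w(x,y)-s["eef_pos"][:2]
    tw=-((rel-np.degrees(a-YAW)+180)%360-180)
    print("dx %.1f dy %.1f dz %.1f twist %.1f"%(d@[np.cos(a),np.sin(a)],d@[np.sin(a),-np.cos(a)],s["eef_pos"][2]-5-z,tw))
E
python3 -c "
from h import *
go(-135,3,195)"
```

```text
t 0.10 tumbler [-386.5  519.4] z-5 209.1 yaw rel 164.48 F [-1.1  0.  -1. ] open 1.0
dx -380.5 dy -430.3 dz 14.1 twist -15.5
```

>>> carry_out:
  moves:
    - {"dx": -0.03,"dy": -0.035,"twist": -5}
    - {"dx": -0.065,"dy": -0.072,"twist": -10}
    - {"dx": -0.1,"dy": -0.11,"twist": -15.5}
    - {"dx": -0.135,"dy": -0.147,"twist": -15.5}
    - {"dx": -0.17,"dy": -0.185,"twist": -15.5}
  grip: 0.04

```text
schema error: expected keys dx, dy, dz, twist
```

```bash
python3 -c "
from h import *
go(-135,3,195)"
```

```text
t 0.10 tumbler [-386.5  519.4] z-5 209.1 yaw rel 164.48 F [-1.1  0.  -1. ] open 1.0
dx -380.5 dy -430.3 dz 14.1 twist -15.5
```

All four keys are required in every row.

>>> carry_out:
  moves:
    - {"dx": -0.03,"dy": -0.035,"dz": 0,"twist": -5}
    - {"dx": -0.065,"dy": -0.072,"dz": 0,"twist": -10}
    - {"dx": -0.1,"dy": -0.11,"dz": 0,"twist": -15.5}
    - {"dx": -0.135,"dy": -0.147,"dz": 0,"twist": -15.5}
    - {"dx": -0.17,"dy": -0.185,"dz": 0,"twist": -15.5}
  grip: 0.04

```text
t: 0.6
eef_pos: [319.7, 348.3, 214.5]
tcp_rot: [-3.142, -0.0, 3.032]
ft_force: [0.9, 0.4, 0.4]
opening: 0.635
```

```bash
python3 -c "
from h import *
go(-135,3,195)"
```

```text
t 0.60 tumbler [-274.1  298.7] z-5 209.5 yaw rel 180.02 F [0.9 0.4 0.4] open 0.64
dx -139.0 dy -295.7 dz 14.5 twist 0.0
```

>>> carry_out:
  moves:
    - {"dx": -0.02,"dy": -0.035,"dz": 0,"twist": 0}
    - {"dx": -0.04,"dy": -0.075,"dz": 0,"twist": 0}
    - {"dx": -0.06,"dy": -0.115,"dz": 0,"twist": 0}
    - {"dx": -0.08,"dy": -0.155,"dz": 0,"twist": 0}
    - {"dx": -0.1,"dy": -0.195,"dz": 0,"twist": 0}

```text
t: 1.1
eef_pos: [397.6, 143.6, 214.6]
tcp_rot: [3.141, 0.0, 3.031]
ft_force: [1.1, -1.1, 0.0]
opening: 0.426
```

>>> carry_out:
  moves:
    - {"dx": -0.012,"dy": -0.035,"dz": 0,"twist": 0}
    - {"dx": -0.025,"dy": -0.07,"dz": 0,"twist": 0}
    - {"dx": -0.036,"dy": -0.09,"dz": 0,"twist": 0}
    - {"dx": -0.039,"dy": -0.1,"dz": 0,"twist": 0}
    - {"dx": -0.039,"dy": -0.1,"dz": 0,"twist": 0}

```text
t: 1.6
eef_pos: [425.1, 41.1, 214.4]
tcp_rot: [3.141, -0.0, 3.03]
ft_force: [0.1, 0.1, -0.4]
opening: 0.42
```

Run:
```python
from h import *
go(-150,3,95)
c=camera_info("wrist");p,d=read_camera("wrist");cv2.imwrite("pics/w1.png",p[:,:,::-1]);np.save("w1.npy",d)
import pickle;pickle.dump(c,open("w1.pkl","wb"))
```

```text
t 1.60 tumbler [-135.5    4.8] z-5 209.4 yaw rel 179.88 F [ 0.1  0.1 -0.4] open 0.42
dx 14.5 dy -1.8 dz 114.4 twist -0.1
```

View pics/w1.png

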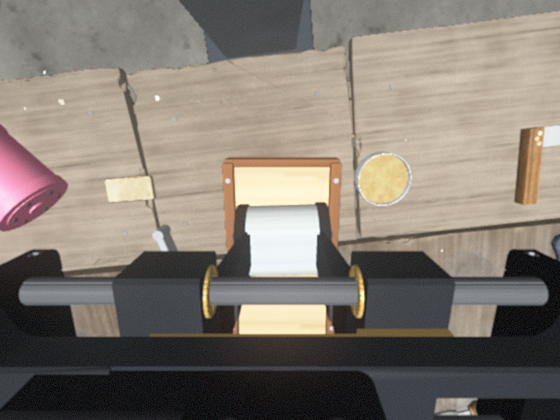

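The wrist view shows the lip edge at row 160 between cols 222 and 341. The drum's rear is at row 206 and its tyres run from about col 238 to 328. I'll use these to refine the frame and the barrel's offset.

Run:
```python
from h import *
import pickle
c=pickle.load(open("w1.pkl","rb"));d=np.load("w1.npy");p=cv2.imread("pics/w1.png")
for n,uv,z in[("lipL",(341,160),28),("lipR",(222,159),28),("slatL",(331,200),31),("slatR",(234,200),31),("tip",(158,234),89)]:
    w=plane(c,uv,z)[0];print(n,w.round(1),w2t(w).round(1))
hsv=cv2.cvtColor(p,cv2.COLOR_BGR2HSV);g=p.max(2)
for r in(212,218,224,230,236):
    print(r,"bright span",[ (int(a),int(g[r,a])) for a in range(228,340,4)])
m=np.zeros(d.shape,bool);m[208:245,252:314]=1
P=cloud(c,m,d);T=np.c_[(P[:,:2]-O)@RT,P[:,2]-5]
# drum: fit circle in x,z with r=40
from scipy.optimize import least_squares
f=lambda q:np.hypot(T[:,0]-q[0]-q[2]*(T[:,1]),T[:,2]-q[1])-40
s=least_squares(f,[-87,56,0],loss="soft_l1");print("axis x,z,skew",s.x,np.abs(s.fun).mean())
```

```text
lipL [397.7 112.8  28. ] [-170.6   73.2]
lipR [381.1 -26.5  28. ] [-171.9  -67.2]
slatL [444.1  97.4  31. ] [-122.8   62.9]
slatR [431.2 -19.5  31. ] [-122.8  -54.7]
tip [445.7 -92.6  89. ] [-100.4 -125.8]
212 bright span [(228, 189), (232, 189), (236, 78), (240, 81), (244, 80), (248, 206), (252, 203), (256, 204), (260, 208), (264, 207), (268, 213), (272, 209), (276, 211), (280, 218), (284, 214), (288, 218), (292, 214), (296, 217), (300, 217), (304, 217), (308, 219), (312, 220), (316, 218), (320, 79), (324, 79), (328, 99), (332, 192), (336, 186)]
218 bright span [(228, 189), (232, 185), (236, 75), (240, 81), (244, 84), (248, 234), (252, 233), (256, 232), (260, 234), (264, 234), (268, 235), (272, 234), (276, 237), (280, 237), (284, 237), (288, 238), (292, 236), (296, 236), (300, 236), (304, 236), (308, 235), (312, 236), (316, 239), (320, 77), (324, 80), (328, 78), (332, 191), (336, 184)]
224 bright span [(228, 188), (232, 184), (236, 75), (240, 78), (244, 103), (248, 244), (252, 243), (256, 243), (260, 244), (264, 244), (268, 244), (272, 244), (276, 245), (280, 245), (284, 247), (288,
[... 225 characters left out ...]
48, 249), (252, 249), (256, 249), (260, 250), (264, 249), (268, 249), (272, 250), (276, 250), (280, 250), (284, 250), (288, 250), (292, 250), (296, 250), (300, 250), (304, 251), (308, 251), (312, 251), (316, 251), (320, 113), (324, 80), (328, 73), (332, 181), (336, 185)]
236 bright span [(228, 187), (232, 157), (236, 77), (240, 72), (244, 67), (248, 62), (252, 251), (256, 249), (260, 249), (264, 250), (268, 249), (272, 249), (276, 249), (280, 248), (284, 250), (288, 249), (292, 248), (296, 248), (300, 249), (304, 249), (308, 249), (312, 247), (316, 232), (320, 68), (324, 66), (328, 73), (332, 150), (336, 180)]
axis x,z,skew [-8.29144921e+01  5.51787626e+01 -2.66905139e-02] 0.4895805206205357
```

```bash
sed -i 's/^YAW=.*/YAW=np.radians(-6.8);O=np.array([559.5,22.6])/' h.py; python3 -c "
from h import *
print(w2t((472.9,34.4)));go(-148,1,36)"
```

```text
[-87.38797983   1.46320934]
t 1.65 tumbler [-135.9    3.1] z-5 209.5 yaw rel 180.42 F [-0.  -0.6  0.2] open 0.42
dx 12.1 dy -2.1 dz 173.5 twist 0.4
```

>>> carry_out:
  moves:
    - {"dx": 0.012,"dy": -0.002,"dz": 0.03,"twist": 0.4}
    - {"dx": 0.012,"dy": -0.002,"dz": 0.065,"twist": 0.4}
    - {"dx": 0.012,"dy": -0.002,"dz": 0.1,"twist": 0.4}
    - {"dx": 0.012,"dy": -0.002,"dz": 0.12,"twist": 0.4}
    - {"dx": 0.012,"dy": -0.002,"dz": 0.13,"twist": 0.4}

```text
t: 2.15
eef_pos: [412.0, 42.2, 83.2]
tcp_rot: [3.142, -0.003, 3.026]
ft_force: [0.8, 0.3, 0.1]
opening: 0.422
```

```bash
python3 -c "
from h import *
go(-148,1,36)"
```

```text
t 2.15 tumbler [-148.7    2. ] z-5 78.2 yaw rel 180.17 F [0.8 0.3 0.1] open 0.42
dx -0.7 dy -1.0 dz 42.2 twist 0.2
```

>>> carry_out:
  moves:
    - {"dx": 0,"dy": 0,"dz": 0.012,"twist": 0}
    - {"dx": 0,"dy": -0.001,"dz": 0.024,"twist": 0.2}
    - {"dx": 0,"dy": -0.001,"dz": 0.034,"twist": 0.2}
    - {"dx": 0,"dy": -0.001,"dz": 0.04,"twist": 0.2}
    - {"dx": 0,"dy": -0.001,"dz": 0.042,"twist": 0.2}

```text
t: 2.65
eef_pos: [412.9, 40.3, 42.4]
tcp_rot: [3.142, -0.0, 3.021]
ft_force: [-0.8, 0.1, -0.6]
opening: 0.419
```

>>> carry_out:
  moves:
    - {"dx": -0.001,"dy": 0,"dz": 0,"twist": 0}
    - {"dx": -0.003,"dy": 0,"dz": 0,"twist": 0}
    - {"dx": -0.005,"dy": 0,"dz": 0,"twist": 0}
    - {"dx": -0.007,"dy": 0,"dz": 0,"twist": 0}
    - {"dx": -0.009,"dy": 0,"dz": 0,"twist": 0}

```text
t: 3.15
eef_pos: [422.2, 38.9, 42.8]
tcp_rot: [3.141, 0.0, 3.021]
ft_force: [-0.2, 0.6, -0.2]
opening: 0.422
```

```bash
python3 -c "
from h import *
where()"
```

```text
t 3.15 tumbler [-1.383e+02 -1.000e-01] z-5 37.8 yaw rel 179.87 F [-0.2  0.6 -0.2] open 0.42
```

>>> carry_out:
  moves:
    - {"dx": -0.002,"dy": 0,"dz": 0,"twist": 0}
    - {"dx": -0.004,"dy": 0,"dz": 0,"twist": 0}
    - {"dx": -0.006,"dy": 0,"dz": 0,"twist": 0}
    - {"dx": -0.008,"dy": 0,"dz": 0,"twist": 0}
    - {"dx": -0.01,"dy": 0,"dz": 0,"twist": 0}

```text
t: 3.65
eef_pos: [432.0, 37.7, 42.6]
tcp_rot: [3.141, 0.0, 3.021]
ft_force: [0.5, 0.6, -0.2]
opening: 0.421
```

```bash
cat >> h.py <<'E'
def barrel(name,save=True):
    "silver drum in the top view -> tumbler x,y of its visible middle"
    p,d=read_camera("top");p=p[:,:,::-1].copy()
    if save:cv2.imwrite(f"pics/{name}.png",cv2.resize(p[130:275,215:365],None,fx=4,fy=4,interpolation=cv2.INTER_CUBIC))
    hsv=cv2.cvtColor(p,cv2.COLOR_BGR2HSV);m=np.zeros(d.shape,bool);m[150:260,255:312]=1
    m&=(hsv[...,1]<60)&(hsv[...,2]>150)
    P=cloud("top",m,d);T=np.c_[(P[:,:2]-O)@RT,P[:,2]-5];T=T[(T[:,2]>60)&(abs(T[:,1])<55)]
    from scipy.optimize import least_squares
    s=least_squares(lambda q:np.hypot(T[:,0]-q[0]-q[2]*T[:,1],T[:,2]-q[1])-40,[np.median(T[:,0]),56,0],loss="soft_l1")
    print("barrel axis x %.1f z %.1f skew %.3f"%tuple(s.x),"y mid %.1f n %d"%((np.percentile(T[:,1],2)+np.percentile(T[:,1],98))/2,len(T)),"med x %.1f"%np.median(T[:,0]))
E
python3 -c "
from h import *
where();barrel('b1')"
```

```text
t 3.65 tumbler [-1.284e+02 -1.000e-01] z-5 37.6 yaw rel 179.88 F [ 0.5  0.6 -0.2] open 0.42
barrel axis x -80.0 z 60.0 skew -0.035 y mid 2.4 n 188 med x -52.5
```

>>> carry_out:
  moves:
    - {"dx": -0.0025,"dy": 0,"dz": 0,"twist": 0}
    - {"dx": -0.005,"dy": 0,"dz": 0,"twist": 0}
    - {"dx": -0.0075,"dy": 0,"dz": 0,"twist": 0}
    - {"dx": -0.01,"dy": 0,"dz": 0,"twist": 0}
    - {"dx": -0.0125,"dy": 0,"dz": 0,"twist": 0}

```text
t: 4.2
eef_pos: [444.4, 36.2, 42.6]
tcp_rot: [3.141, 0.0, 3.021]
ft_force: [-0.3, -0.2, -0.6]
opening: 0.423
```

```bash
python3 -c "
from h import *
where();barrel('b2')
p,d=read_camera('wrist');cv2.imwrite('pics/w2.png',p[:,:,::-1])"
```

```text
t 4.20 tumbler [-1.159e+02 -1.000e-01] z-5 37.6 yaw rel 179.88 F [-0.3 -0.2 -0.6] open 0.42
barrel axis x -68.9 z 62.5 skew -0.032 y mid 3.0 n 160 med x -38.4
```

View pics/b2.png

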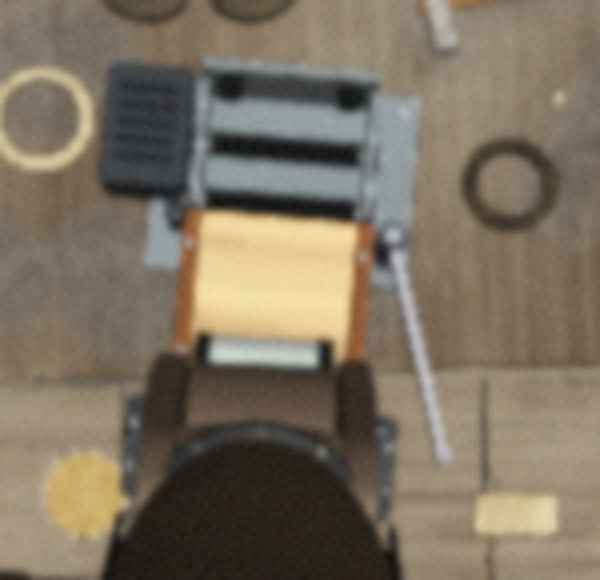

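The front edge of the drum is at crop row 338, and it moved 11 mm for the 12.5 mm push, so the fingers are in contact. The drum is skewed by about 1.8°, with its left end lagging and so against the left finger. I'll keep pushing steadily and watch this.

>>> carry_out:
  moves:
    - {"dx": -0.003,"dy": 0,"dz": 0,"twist": 0}
    - {"dx": -0.006,"dy": 0,"dz": 0,"twist": 0}
    - {"dx": -0.009,"dy": 0,"dz": 0,"twist": 0}
    - {"dx": -0.012,"dy": 0,"dz": 0,"twist": 0}
    - {"dx": -0.015,"dy": 0,"dz": -0.0005,"twist": 0}

```text
t: 4.8
eef_pos: [458.7, 34.4, 43.0]
tcp_rot: [-3.142, -0.001, 3.021]
ft_force: [-2.8, 0.8, 1.7]
opening: 0.422
```

>>> carry_out:
  moves:
    - {"dx": -0.003,"dy": 0,"dz": -0.0005,"twist": 0}
    - {"dx": -0.006,"dy": 0,"dz": -0.001,"twist": 0}
    - {"dx": -0.009,"dy": 0,"dz": -0.0015,"twist": 0}
    - {"dx": -0.012,"dy": 0,"dz": -0.002,"twist": 0}
    - {"dx": -0.015,"dy": 0,"dz": -0.0025,"twist": 0}

```text
t: 5.3
eef_pos: [474.2, 32.6, 45.7]
tcp_rot: [3.142, -0.0, 3.021]
ft_force: [-2.2, 0.5, 2.5]
opening: 0.418
```

```bash
python3 -c "
from h import *
where();barrel('b3')"
```

```text
t 5.30 tumbler [-85.9  -0.2] z-5 40.7 yaw rel 179.88 F [-2.2  0.5  2.5] open 0.42
barrel axis x -37.4 z 64.5 skew -0.024 y mid 4.1 n 76 med x -4.1
```

>>> carry_out:
  moves:
    - {"dx": -0.003,"dy": 0,"dz": -0.0005,"twist": 0}
    - {"dx": -0.006,"dy": 0,"dz": -0.001,"twist": 0}
    - {"dx": -0.009,"dy": 0,"dz": -0.0015,"twist": 0}
    - {"dx": -0.012,"dy": 0,"dz": -0.002,"twist": 0}
    - {"dx": -0.015,"dy": 0,"dz": -0.0025,"twist": 0}

```text
t: 5.85
eef_pos: [489.1, 30.8, 48.2]
tcp_rot: [3.142, 0.0, 3.021]
ft_force: [-4.2, 0.4, 1.5]
opening: 0.423
```

>>> carry_out:
  moves:
    - {"dx": -0.003,"dy": 0,"dz": -0.0005,"twist": 0}
    - {"dx": -0.006,"dy": 0,"dz": -0.001,"twist": 0}
    - {"dx": -0.009,"dy": 0,"dz": -0.0015,"twist": 0}
    - {"dx": -0.012,"dy": 0,"dz": -0.002,"twist": 0}
    - {"dx": -0.015,"dy": 0,"dz": -0.0025,"twist": 0}

```text
t: 6.35
eef_pos: [504.0, 29.0, 50.7]
tcp_rot: [3.141, 0.0, 3.021]
ft_force: [-3.6, -0.8, 1.5]
opening: 0.421
```

Run:
```python
from h import *
where()
p,d=read_camera("scene");q=cv2.resize(p[150:270,190:370,::-1],None,fx=4,fy=4,interpolation=cv2.INTER_CUBIC)
barrel("b4");t=cv2.imread("pics/b4.png")
cv2.imwrite("pics/m4.png",np.hstack([cv2.resize(q,(500,333)),cv2.resize(t[:,100:400],(172*1,333))]))
```

```text
t 6.35 tumbler [-55.9  -0.3] z-5 45.7 yaw rel 179.88 F [-3.6 -0.8  1.5] open 0.42
  return _methods._mean(a, axis=axis, dtype=dtype,
  ret = ret.dtype.type(ret / rcount)
Traceback (most recent call last):
  File "h.py", line 31, in barrel
    s=least_squares(lambda q:np.hypot(T[:,0]-q[0]-q[2]*T[:,1],T[:,2]-q[1])-40,[np.median(T[:,0]),56,0],loss="soft_l1")
ValueError: Initial guess is outside of provided bounds
```

```bash
cat >> h.py <<'E'
def look(n):
    p,_=read_camera("scene");q=p[180:260,200:350,::-1];t=cv2.imread(f"pics/{n}.png") if 0 else read_camera("top")[0][:,:,::-1]
    a=cv2.resize(q,(600,320),interpolation=cv2.INTER_CUBIC)
    b=cv2.resize(t[140:220,235:335],(350,280),interpolation=cv2.INTER_CUBIC)
    c=np.zeros((600,600,3),np.uint8);c[:320]=a;c[320:600,:350]=b;cv2.imwrite(f"pics/{n}.png",c)
E
python3 -c "
from h import *
look('m5')"
```

```text
(no output)
```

View pics/m5.png

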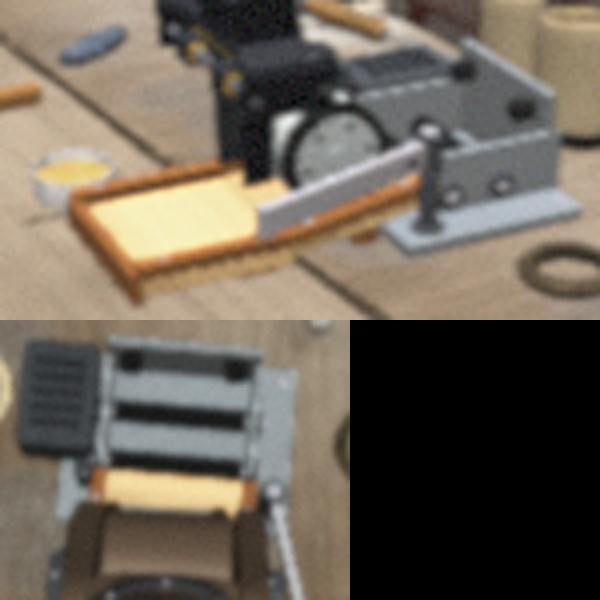

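The barrel sits against the fingers on the ramp, with its right tyre at scene crop (335,150). The gate is untouched. I'll continue the push.

>>> carry_out:
  moves:
    - {"dx": -0.003,"dy": 0,"dz": -0.0005,"twist": 0}
    - {"dx": -0.006,"dy": 0,"dz": -0.001,"twist": 0}
    - {"dx": -0.009,"dy": 0,"dz": -0.0015,"twist": 0}
    - {"dx": -0.012,"dy": 0,"dz": -0.002,"twist": 0}
    - {"dx": -0.015,"dy": 0,"dz": -0.0025,"twist": 0}

```text
t: 7.05
eef_pos: [518.9, 27.2, 53.2]
tcp_rot: [3.142, 0.0, 3.021]
ft_force: [-2.8, -0.1, 2.1]
opening: 0.422
```

>>> carry_out:
  moves:
    - {"dx": -0.003,"dy": 0,"dz": -0.0005,"twist": 0}
    - {"dx": -0.006,"dy": 0,"dz": -0.001,"twist": 0}
    - {"dx": -0.009,"dy": 0,"dz": -0.0015,"twist": 0}
    - {"dx": -0.012,"dy": 0,"dz": -0.002,"twist": 0}
    - {"dx": -0.015,"dy": 0,"dz": -0.0025,"twist": 0}

```text
t: 7.55
eef_pos: [533.8, 25.3, 55.7]
tcp_rot: [3.142, -0.0, 3.021]
ft_force: [-3.3, -0.2, 1.4]
opening: 0.423
```

>>> carry_out:
  moves:
    - {"dx": -0.003,"dy": 0,"dz": -0.0005,"twist": 0}
    - {"dx": -0.006,"dy": 0,"dz": -0.001,"twist": 0}
    - {"dx": -0.009,"dy": 0,"dz": -0.0015,"twist": 0}
    - {"dx": -0.012,"dy": 0,"dz": -0.002,"twist": 0}
    - {"dx": -0.015,"dy": 0,"dz": -0.0025,"twist": 0}

```text
t: 8.05
eef_pos: [548.7, 23.5, 58.2]
tcp_rot: [3.142, 0.0, 3.021]
ft_force: [-3.8, 0.8, 2.0]
opening: 0.42
```

```bash
python3 -c "
from h import *
where();look('m6')"
```

```text
t 8.05 tumbler [-10.8  -0.3] z-5 53.2 yaw rel 179.88 F [-3.8  0.8  2. ] open 0.42
```

View pics/m6.png

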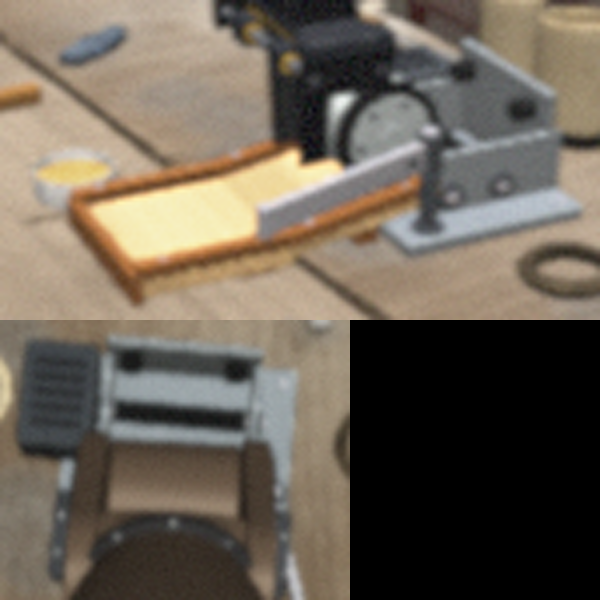

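The barrel's axis is at about x 39 with steady contact. Two more calls at the same pace, then slower over the crest.

>>> carry_out:
  moves:
    - {"dx": -0.003,"dy": 0,"dz": -0.0005,"twist": 0}
    - {"dx": -0.006,"dy": 0,"dz": -0.001,"twist": 0}
    - {"dx": -0.009,"dy": 0,"dz": -0.0015,"twist": 0}
    - {"dx": -0.012,"dy": 0,"dz": -0.002,"twist": 0}
    - {"dx": -0.015,"dy": 0,"dz": -0.0025,"twist": 0}

```text
t: 8.65
eef_pos: [563.6, 21.7, 60.7]
tcp_rot: [3.142, 0.0, 3.021]
ft_force: [-2.5, 0.1, 2.2]
opening: 0.422
```

>>> carry_out:
  moves:
    - {"dx": -0.003,"dy": 0,"dz": -0.0005,"twist": 0}
    - {"dx": -0.005,"dy": 0,"dz": -0.001,"twist": 0}
    - {"dx": -0.007,"dy": 0,"dz": -0.0012,"twist": 0}
    - {"dx": -0.009,"dy": 0,"dz": -0.0015,"twist": 0}
    - {"dx": -0.011,"dy": 0,"dz": -0.0018,"twist": 0}

```text
t: 9.15
eef_pos: [574.6, 20.4, 62.5]
tcp_rot: [3.141, 0.0, 3.021]
ft_force: [-2.5, 0.5, 1.7]
opening: 0.423
```

>>> carry_out:
  moves:
    - {"dx": -0.002,"dy": 0,"dz": -0.0003,"twist": 0}
    - {"dx": -0.004,"dy": 0,"dz": -0.0006,"twist": 0}
    - {"dx": -0.006,"dy": 0,"dz": -0.0008,"twist": 0}
    - {"dx": -0.008,"dy": 0,"dz": -0.001,"twist": 0}
    - {"dx": -0.01,"dy": 0,"dz": -0.001,"twist": 0}

```text
t: 9.65
eef_pos: [584.6, 19.2, 63.5]
tcp_rot: [3.141, 0.001, 3.021]
ft_force: [-1.7, 0.3, -0.4]
opening: 0.42
```

```bash
python3 -c "
from h import *
where();look('m7')"
```

```text
t 9.65 tumbler [25.3 -0.4] z-5 58.5 yaw rel 179.88 F [-1.7  0.3 -0.4] open 0.42
```

>>> carry_out:
  moves:
    - {"dx": -0.002,"dy": 0,"dz": 0,"twist": 0}
    - {"dx": -0.004,"dy": 0,"dz": 0,"twist": 0}
    - {"dx": -0.006,"dy": 0,"dz": 0,"twist": 0}
    - {"dx": -0.008,"dy": 0,"dz": 0,"twist": 0}
    - {"dx": -0.01,"dy": 0,"dz": 0,"twist": 0}

```text
t: 10.25
eef_pos: [594.3, 18.0, 63.4]
tcp_rot: [3.141, 0.0, 3.021]
ft_force: [0.8, -0.1, 1.0]
opening: 0.422
```

>>> carry_out:
  moves:
    - {"dx": -0.002,"dy": 0,"dz": 0,"twist": 0}
    - {"dx": -0.004,"dy": 0,"dz": 0,"twist": 0}
    - {"dx": -0.006,"dy": 0,"dz": 0,"twist": 0}
    - {"dx": -0.008,"dy": 0,"dz": 0,"twist": 0}
    - {"dx": -0.01,"dy": 0,"dz": 0,"twist": 0}

```text
t: 10.75
eef_pos: [604.2, 16.8, 63.4]
tcp_rot: [3.142, 0.0, 3.021]
ft_force: [0.4, -0.0, -0.3]
opening: 0.423
```

```bash
python3 -c "
from h import *
where();look('m8')"
```

```text
t 10.75 tumbler [45.1 -0.5] z-5 58.4 yaw rel 179.88 F [ 0.4 -0.  -0.3] open 0.42
```

View pics/m8.png

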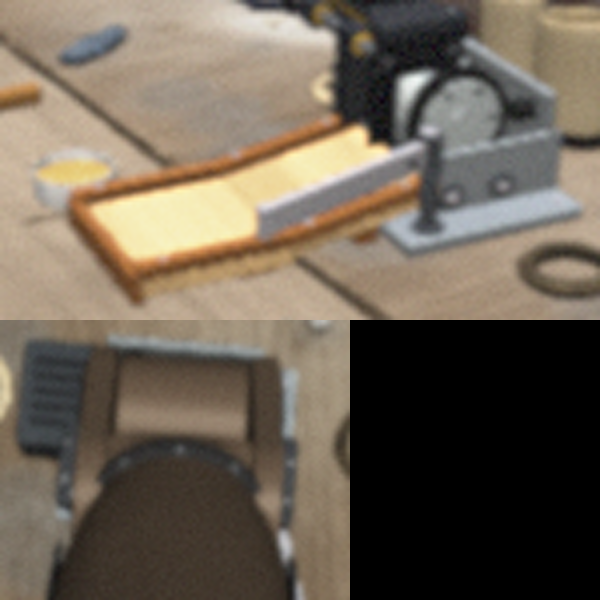

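The barrel appears to be down in the seat, with its right tyre at scene crop (460,110) by the cheek and the force near zero. I'll back off, lift, go out to the right of the gate and shut the fingers, then check the seat from above.

>>> carry_out:
  moves:
    - {"dx": 0.01,"dy": 0,"dz": 0,"twist": 0}
    - {"dx": 0.03,"dy": 0,"dz": 0,"twist": 0}
    - {"dx": 0.05,"dy": 0,"dz": -0.03,"twist": 0}
    - {"dx": 0.07,"dy": 0,"dz": -0.07,"twist": 0}
    - {"dx": 0.09,"dy": 0,"dz": -0.1,"twist": 0}
  grip: 0.0

```text
t: 11.35
eef_pos: [513.1, 27.9, 164.9]
tcp_rot: [3.141, 0.0, 3.021]
ft_force: [1.0, 0.2, 0.6]
opening: 0.057
```

>>> carry_out:
  moves:
    - {"dx": 0.01,"dy": -0.035,"dz": 0,"twist": 0}
    - {"dx": 0.02,"dy": -0.075,"dz": 0,"twist": 0}
    - {"dx": 0.025,"dy": -0.115,"dz": 0,"twist": 0}
    - {"dx": 0.025,"dy": -0.145,"dz": 0,"twist": 0}
    - {"dx": 0.025,"dy": -0.165,"dz": 0,"twist": 0}

```text
t: 11.85
eef_pos: [468.8, -134.6, 163.5]
tcp_rot: [-3.142, 0.0, 3.02]
ft_force: [0.6, -0.4, 0.6]
opening: 0.003
```

Run:
```python
from h import *
where();look('m9')
p,d=read_camera("top");hsv=cv2.cvtColor(p,cv2.COLOR_RGB2HSV)
m=np.zeros(d.shape,bool);m[130:230,255:320]=1
P=cloud("top",m,d);T=np.c_[(P[:,:2]-O)@RT,P[:,2]-5];T=T[(T[:,2]>90)&(T[:,2]<120)&(abs(T[:,1])<36)&(T[:,0]>50)&(T[:,0]<142)]
from scipy.optimize import least_squares
s=least_squares(lambda q:np.hypot(T[:,0]-q[0]-q[2]*T[:,1],T[:,2]-q[1])-40,[100,73,0],loss="soft_l1");print("axis",s.x,len(T),abs(s.fun).mean())
```

```text
t 11.85 tumbler [ -71.5 -166.9] z-5 158.5 yaw rel 179.81 F [ 0.6 -0.4  0.6] open 0.0
axis [ 1.02527389e+02  7.32967221e+01 -2.55825279e-03] 618 1.6347972503896815
```

View pics/m9.png

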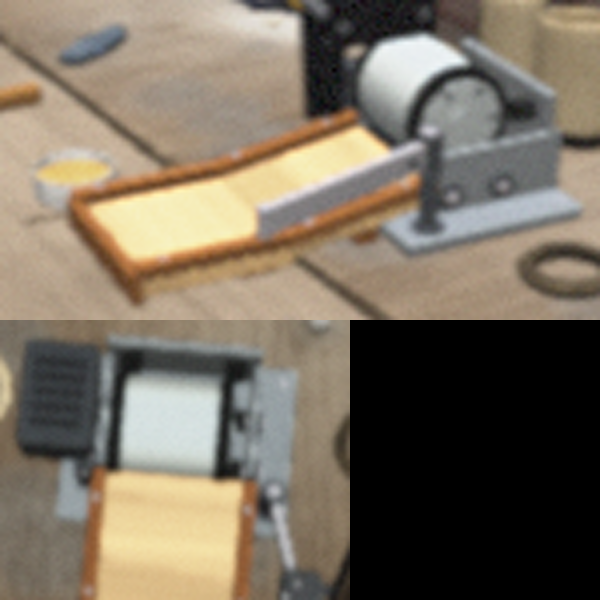

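The barrel is seated: its axis is at x 102.5 in my frame, where the hinge reads +2.7 the same way, with z 73.3 and skew 0. Next come the gate arc waypoints and the descent.

>>> carry_out:
  moves:
    - {"dx": 0,"dy": 0,"dz": 0.03,"twist": 0}
    - {"dx": 0,"dy": 0,"dz": 0.06,"twist": 0}
    - {"dx": 0,"dy": 0,"dz": 0.08,"twist": 0}
    - {"dx": 0,"dy": 0,"dz": 0.092,"twist": 0}
    - {"dx": 0,"dy": 0,"dz": 0.094,"twist": 0}

```text
t: 12.5
eef_pos: [469.2, -131.6, 68.2]
tcp_rot: [3.141, -0.003, 3.022]
ft_force: [0.0, -0.8, -0.0]
opening: 0.001
```

Run:
```python
from h import *
where()
for deg in list(range(115,-1,-5)):
    a=np.radians(deg);u=np.array([-np.sin(a),np.cos(a)]);n=np.array([np.cos(a),np.sin(a)])
    print(deg,(np.array([53.5,-82])+130*u-n*(4+10*abs(n[0])+12*abs(n[1]))).round(0))
```

```text
t 12.50 tumbler [ -71.4 -163.8] z-5 63.2 yaw rel 179.94 F [ 0.  -0.8 -0. ] open 0.0
115 [ -56. -154.]
110 [ -62. -144.]
105 [ -67. -133.]
100 [ -71. -122.]
95 [ -75. -110.]
90 [-76. -98.]
85 [-77. -87.]
80 [-78. -77.]
75 [-77. -66.]
70 [-75. -55.]
65 [-72. -44.]
60 [-69. -34.]
55 [-64. -23.]
50 [-59. -13.]
45 [-52.  -4.]
40 [-45.   5.]
35 [-37.  14.]
30 [-28.  21.]
25 [-18.  28.]
20 [-7. 34.]
15 [ 4. 39.]
10 [15. 43.]
5 [27. 46.]
0 [40. 48.]
```

>>> carry_out:
  moves:
    - {"dx": 0,"dy": 0.006,"dz": 0,"twist": 0}
    - {"dx": 0,"dy": 0.013,"dz": 0,"twist": 0}
    - {"dx": 0,"dy": 0.02,"dz": 0,"twist": 0}
    - {"dx": 0,"dy": 0.027,"dz": 0,"twist": 0}
    - {"dx": 0,"dy": 0.035,"dz": 0,"twist": 0}

```text
t: 13.0
eef_pos: [474.3, -97.7, 69.8]
tcp_rot: [-3.141, 0.001, 3.021]
ft_force: [-0.6, -2.5, 0.3]
opening: 0.006
```

>>> carry_out:
  moves:
    - {"dx": 0.002,"dy": 0.01,"dz": 0,"twist": 0}
    - {"dx": 0.003,"dy": 0.02,"dz": 0,"twist": 0}
    - {"dx": 0.005,"dy": 0.03,"dz": 0,"twist": 0}
    - {"dx": 0.006,"dy": 0.04,"dz": 0,"twist": 0}
    - {"dx": 0.007,"dy": 0.05,"dz": 0,"twist": 0}

```text
t: 13.5
eef_pos: [473.5, -47.0, 69.5]
tcp_rot: [3.142, 0.001, 3.021]
ft_force: [0.9, -0.9, -0.5]
opening: 0.007
```

```bash
python3 -c "
from h import *
where()"
```

```text
t 13.50 tumbler [-77.2 -79.3] z-5 64.5 yaw rel 179.88 F [ 0.9 -0.9 -0.5] open 0.01
```

>>> carry_out:
  moves:
    - {"dx": 0,"dy": 0.011,"dz": 0,"twist": 0}
    - {"dx": -0.002,"dy": 0.022,"dz": 0,"twist": 0}
    - {"dx": -0.004,"dy": 0.033,"dz": 0,"twist": 0}
    - {"dx": -0.008,"dy": 0.044,"dz": 0,"twist": 0}
    - {"dx": -0.012,"dy": 0.054,"dz": 0,"twist": 0}

```text
t: 14.0
eef_pos: [492.1, 5.2, 69.4]
tcp_rot: [3.141, -0.0, 3.021]
ft_force: [-0.5, -1.9, 0.2]
opening: 0.003
```

>>> carry_out:
  moves:
    - {"dx": -0.005,"dy": 0.01,"dz": 0,"twist": 0}
    - {"dx": -0.012,"dy": 0.02,"dz": 0,"twist": 0}
    - {"dx": -0.02,"dy": 0.03,"dz": 0,"twist": 0}
    - {"dx": -0.029,"dy": 0.039,"dz": 0,"twist": 0}
    - {"dx": -0.038,"dy": 0.0465,"dz": 0,"twist": 0}

```text
t: 14.5
eef_pos: [535.9, 46.6, 69.4]
tcp_rot: [3.142, -0.0, 3.021]
ft_force: [-0.7, -1.9, 0.3]
opening: 0.006
```

>>> carry_out:
  moves:
    - {"dx": -0.009,"dy": 0.0065,"dz": 0,"twist": 0}
    - {"dx": -0.019,"dy": 0.0115,"dz": 0,"twist": 0}
    - {"dx": -0.029,"dy": 0.0165,"dz": 0,"twist": 0}
    - {"dx": -0.037,"dy": 0.0195,"dz": 0,"twist": 0}
    - {"dx": -0.044,"dy": 0.022,"dz": 0,"twist": 0}

```text
t: 15.0
eef_pos: [582.0, 62.5, 69.4]
tcp_rot: [3.142, -0.0, 3.021]
ft_force: [-1.3, -1.8, 0.4]
opening: 0.009
```

```bash
python3 -c "
from h import *
where()"
```

```text
t 15.00 tumbler [17.7 42.3] z-5 64.4 yaw rel 179.88 F [-1.3 -1.8  0.4] open 0.01
```

>>> carry_out:
  moves:
    - {"dx": -0.003,"dy": 0.001,"dz": 0,"twist": 0}
    - {"dx": -0.006,"dy": 0.002,"dz": 0,"twist": 0}
    - {"dx": -0.009,"dy": 0.002,"dz": 0,"twist": 0}
    - {"dx": -0.012,"dy": 0.003,"dz": 0,"twist": 0}
    - {"dx": -0.015,"dy": 0.003,"dz": 0,"twist": 0}

```text
t: 15.5
eef_pos: [596.7, 63.6, 69.5]
tcp_rot: [3.141, -0.0, 3.021]
ft_force: [-2.1, 0.8, -0.7]
opening: 0.006
```

>>> carry_out:
  moves:
    - {"dx": -0.001,"dy": 0,"dz": 0,"twist": 0}
    - {"dx": -0.002,"dy": 0,"dz": 0,"twist": 0}
    - {"dx": -0.003,"dy": 0,"dz": 0,"twist": 0}
    - {"dx": -0.004,"dy": 0,"dz": 0,"twist": 0}
    - {"dx": -0.004,"dy": 0,"dz": 0,"twist": 0}

```text
t: 16.0
eef_pos: [600.7, 63.1, 69.5]
tcp_rot: [3.141, 0.0, 3.021]
ft_force: [-0.4, -0.4, 0.2]
opening: 0.006
```

```bash
cat >> h.py <<'E'
def gate(top=None):
    "bar top face (tumbler z 84) by depth in the top view"
    p,d=read_camera("top");m=np.zeros(d.shape,bool);m[150:240,245:330]=1
    P=cloud("top",m,d);T=np.c_[(P[:,:2]-O)@RT,P[:,2]-5];T=T[(abs(T[:,2]-84)<5)&(T[:,0]>25)&(T[:,0]<62)&(T[:,1]>-70)&(T[:,1]<72)]
    for a,b in((-70,-40),(-40,0),(0,40),(40,72)):
        q=T[(T[:,1]>=a)&(T[:,1]<b)];print("gate y",a,b,"x",np.median(q[:,0]).round(1) if len(q) else None,len(q))
E
python3 -c "
from h import *
where();gate();look('m10')"
```

```text
t 16.00 tumbler [36.1 45.1] z-5 64.5 yaw rel 179.88 F [-0.4 -0.4  0.2] open 0.01
gate y -70 -40 x 52.6 22
gate y -40 0 x None 0
gate y 0 40 x None 0
gate y 40 72 x None 0
```

>>> carry_out:
  moves:
    - {"dx": -0.001,"dy": 0,"dz": 0,"twist": 0}
    - {"dx": -0.002,"dy": 0,"dz": 0,"twist": 0}
    - {"dx": -0.002,"dy": 0,"dz": 0,"twist": 0}

```text
t: 16.45
eef_pos: [602.7, 62.8, 69.5]
tcp_rot: [3.141, 0.0, 3.021]
ft_force: [-0.5, 0.2, -0.4]
opening: 0.003
```

>>> carry_out:
  moves:
    - {"dx": -0.0005,"dy": 0,"dz": 0,"twist": 0}
    - {"dx": -0.001,"dy": 0,"dz": 0,"twist": 0}
    - {"dx": -0.001,"dy": 0,"dz": 0,"twist": 0}

```text
t: 16.75
eef_pos: [602.9, 62.8, 69.4]
tcp_rot: [-3.142, -0.002, 3.021]
ft_force: [-4.2, 1.4, 3.0]
opening: 0.004
```

>>> carry_out:
  moves:
    - {"dx": -0.0005,"dy": 0,"dz": 0,"twist": 0}
    - {"dx": -0.001,"dy": 0,"dz": 0,"twist": 0}
    - {"dx": -0.001,"dy": 0,"dz": 0,"twist": 0}

```text
t: 17.05
eef_pos: [602.9, 62.8, 69.4]
tcp_rot: [-3.141, -0.004, 3.021]
ft_force: [-9.7, 1.7, 6.8]
opening: 0.005
```

```bash
python3 -c "
from h import *
where()"
```

```text
t 17.05 tumbler [38.4 45.1] z-5 64.4 yaw rel 179.89 F [-9.7  1.7  6.8] open 0.01
```

The gate is on its stop: the TCP stopped at x 38.4 and the force rose. I'll back away, then lift clear and look.

>>> carry_out:
  moves:
    - {"dx": 0.003,"dy": 0,"dz": 0,"twist": 0}
    - {"dx": 0.013,"dy": 0,"dz": 0,"twist": 0}
    - {"dx": 0.035,"dy": 0,"dz": -0.01,"twist": 0}
    - {"dx": 0.065,"dy": 0,"dz": -0.045,"twist": 0}
    - {"dx": 0.1,"dy": 0,"dz": -0.085,"twist": 0}

```text
t: 17.55
eef_pos: [505.7, 74.4, 152.0]
tcp_rot: [-3.141, -0.002, 3.021]
ft_force: [0.8, 0.4, 0.4]
opening: 0.006
```

>>> carry_out:
  moves:
    - {"dx": 0.02,"dy": 0.03,"dz": -0.02,"twist": 0}
    - {"dx": 0.04,"dy": 0.07,"dz": -0.04,"twist": 0}
    - {"dx": 0.05,"dy": 0.115,"dz": -0.05,"twist": 0}
    - {"dx": 0.05,"dy": 0.155,"dz": -0.05,"twist": 0}
    - {"dx": 0.05,"dy": 0.18,"dz": -0.05,"twist": 0}

```text
t: 18.05
eef_pos: [478.9, 261.6, 202.7]
tcp_rot: [3.14, 0.002, 3.022]
ft_force: [0.2, -0.8, 0.5]
opening: 0.002
```

```bash
python3 -c "
from h import *
where();gate();look('m11')
p,d=read_camera('top');P=cv2.imread('pics/top0.png')[:,:,::-1];df=np.abs(p.astype(int)-P).sum(2)
for n,(u,v) in dict(b1=(225,159),b4=(342,176),tin=(236,254),blank=(344,258)).items():print(n,df[v-13:v+14,u-15:u+16].mean().round(1))
print('ref',df[100:300,380:540].mean().round(1))"
```

```text
t 18.05 tumbler [-108.4  227.8] z-5 197.7 yaw rel 179.97 F [ 0.2 -0.8  0.5] open 0.0
gate y -70 -40 x 53.1 32
gate y -40 0 x 53.1 38
gate y 0 40 x 53.1 39
gate y 40 72 x 53.3 31
b1 29.9
b4 24.5
tin 33.1
blank 33.3
ref 25.6
```

View pics/m11.png

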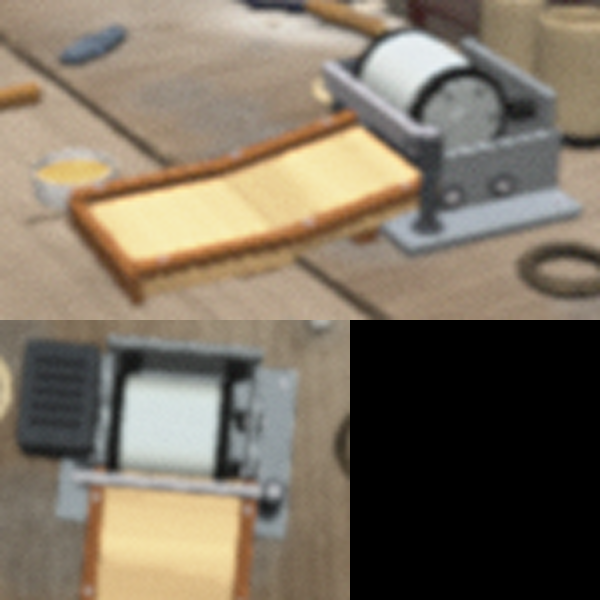

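The gate lies straight across the ramp (x 53.1 to 53.3 along its whole length) behind the seated barrel. The surrounding objects show only noise-level change. I'm handing in.

```bash
python3 -c "
from cell import *
print(job_done())"
```

```text
the job is handed in; nothing more can be done
None
```

The barrel is seated between the rollers and the gate is shut across the ramp behind it. I handed the job in at about 18 s of the 58 s allowed.

**Barrel:** I pushed it up with two fingertips at axis height, steadily and with 2–5 N of force. It dropped into the seat by itself at the crest. Before I closed the gate, the top camera put its axis at x 102.5, z 73.3 mm with no skew. The seat is at x 100, but my frame reads about 2.5 mm high in x there, as the hinge shows too. I did not re-measure it after closing the gate, but the last picture shows it still in its seat.

**Gate:** I swept it shut with closed fingertips at 1–3 N until it stopped. Confirming the stop raised the wrist force to about 10 N along the push (12 N in all) before I backed off. After the fingers left, the bar read x 53.1–53.3 along its whole length, so it is square across the ramp.

**Surroundings:** The bangles, wax tin and bone blank match the first picture about as closely as untouched bench does. The tin and blank patches differ slightly more (33 against 26), with no visible change.

**Disagreements:** The wrist and top cameras differed by about 2–3 mm. The barrel started about 1.8° skewed and slightly left of centre, and was square again once it was in the seat.

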